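Hang the spice ledge on its sprung screw

ROBOT

A 6-joint arm with a two-finger parallel gripper is mounted at the origin on a cart in front of the work surface, level with it; the furniture and walls round the work are solid. World frame = base frame: x ahead of the robot, y to its left, z up, the work surface at z = 0. Lengths are in m, angles in rad, forces in N, time in s.
With the tool pointing down it reaches from about 0.25 to 0.725 m from the base axis. Payload 4 kg.
Tool frame: the origin (TCP) lies at the very end of the fingers, on their centre line; the grasp point (between the pads) lies 19 mm behind it; z points along the fingers, y is the line along which they close (so a half turn about z gives the same grasp; the last joint's range is limited). The gripper opens to 85 mm and grips with 20 to 120 N. Pads are 22 mm wide; open, the fingers measure 114 mm over their backs; the gripper's body (76 mm by 85 mm) begins 54 mm behind the grasp point. The pads swing forward as they close: fully open they stand 13 mm farther back than shut.
Start: joints at [-1.289, 0.241, 0.005, 1.335, 0, 1.571], TCP at [0.139, -0.48, 0.231] pointing down, gripper open.
Joint ranges: [-2.72, 2.72], [-1.05, 1.87], [-1.09, 1.28], [-1.99, 2.15], [-1.42, 1.44], [-3.14, 3.14]. Speed limits (rad/s): [2.79, 2.79, 3.14, 3.14, 3.14, 3.14].

INTERFACE

Orientations are given as a unit quaternion [x, y, z, w].
In Python, from workcell import bot, vision, workorder, boxes_of gives the robot as it stands.
- The arm moves only by the tool send_rows, never from a script. Its argument "motion" is text: rows parted by semicolons, each of 5 numbers parted by spaces: the closure, from -1 (fully open) to 1 (shut), so that 0 is half open, then the shift along the tool's x, y, z in cm, then the turn about the tool's z in rad. In form: claw x y z twist; .... A call has 1 to 5 rows; each row is the pose to reach, as a shift and turn from the pose commanded when the call began, along the tool's axes at that moment; what a row does not reach only later rows make up. A row lasts 1/10 s, in which the tool goes at most 50 mm and 8.59 degrees, less where a joint would pass 70% of its speed; a pose out of reach is approached as far as the arm can. A call with a gripper value outside its range is refused whole. The fingers move at their own pace and stop on an object; the grip force is fixed at half the most. Time passes only in rows, so rows that repeat a pose let the fingers close. It gives the time, the measured TCP pose, the force, the opening and the grip force at its end, in the units of the state.
- bot.get_obs(): the state, without advancing time (a new reading comes with each control period).
- vision.camera(name): name is "side" or "top" or "wrist"; returns the picture (384x512x3 uint8, red, green, blue); there is no depth.
- vision.camera_model(name): a dict with "fov_y" (degrees; the focal length in pixels is half the picture's height over the tangent of half this angle, whatever the lens; pixels are square), "cx", "cy" (the principal point, pixels), "world_from_camera" (4x4, takes a point from camera to world coordinates); the wrist camera has in their place "hand_eye" (4x4, takes a point from camera to tool coordinates, whose origin is the TCP and whose axes are the flange's). Camera axes: x right, y down, z forward; pixel columns grow to the right and rows downward; lengths in m; the calibration is good to about 2 mm. The wrist camera is an equidistant fisheye: a pixel r from the principal point sees the ray r / f radians off the axis. A picture is of the moment at which its call begins: read the wrist's pose just before it. camera_model takes no time and is no camera call.
- workorder.job_done(): hands the job in; it is judged then, once.
Trained networks look in the newest picture that a camera, given by its name, has taken for a name from the list of things; names that differ only in an ending like _2 or _b are one class to them, and where a whole thing is asked for, a point or a joint stands for the part that bears it (a point fixed in the world has none). Each returns a list of dicts, best first, with "conf" (0 to 1); they miss things now and then, are a little off and sometimes report something else, mostly with a low value. They report only what shows in the picture. A call takes as long as a camera call. They do not tell look-alikes from the thing itself.
- boxes_of(camera, target): "rect" ([centre column, centre row, width, height] in pixels, round what is visible of it).
The state is a dict: "clock": time; "joint_pos": joint angles; "joint_vel": joint speeds; "tau": joint torques, N m; "eef_pos": TCP position; "tool_rot": TCP orientation; "ft_force": force on the tool from outside, world axes, zero at the start; "ft_torque": the same for the moment, N m; "grip_width": finger opening in m; "grasp_force": force on a finger pad.
Only numpy, scipy, OpenCV 4.12 (cv2) and the standard library are available. Lean on these libraries where they do the work, as an engineer would, in place of code of your own. Each camera call takes 0.05 s, during which the arm holds its last target. There are 200 camera calls.

TASK

Hang the small grey spice ledge on the screw of the wooden stand: pass the wide part of its keyhole over the screw head, press it back against the sprung washer and, still pressing, slide it down until the screw sits fully home at the top of the narrow slot, then let go, leaving the ledge hanging upright. Do it by feel without forcing anything, never leaning on the stand with more than 28 N, and leave the jar, the ramekin and the coffee pod where they stand.

Things in the scene. Friction and masses are not known exactly. Their poses are not given: they have to be found in the camera images.
- ledge: loose grey L-shaped ledge, 0.12 to 0.20 kg, standing on its tray; 70 wide (y) x 70 deep (x) x 90 mm tall. Origin: underside, mid depth and width; x points to its back, z up. Back plate 5 mm thick, from x = +30 to +35 mm, full width, top at z = 90 mm. Tray 6 mm thick with a 14 mm high lip at the front edge (x = -35 mm). A rib stands in the middle; the keyhole is in the plate above it
- grip (a point): point in the rib, ledge frame [2, 0, 43] mm. The rib is upright, 12 mm thick (y from -6 to +6), runs from x = -25 mm to the plate at x = +30, its top at z = 52 mm. The place to grip, across y; 29 mm are free over the tray on either side; the plate's top stands 38 mm above the rib's top
- wide_hole (a point): centre of the keyhole's wide part on the plate's back face, ledge frame [35, 0, 64] mm: 20 x 20 mm with small bevelled corners. The slot, 9 mm wide, goes up from it and ends at z = 83 mm
- seat (a point): where the screw's axis lies when the ledge hangs fully home, on the plate's back face, ledge frame [35, 0, 80] mm, 16 mm above the wide hole's centre. The washer and head pinch the plate: friction (some 2 to 8 N) beats the ledge's weight, so it does not drop home by itself but must be pushed down until the slot's end meets the shank
- stand: fixed wooden stand: foot 100 x 130 x 16 mm, upright board 36 mm thick, 100 mm wide, top at z = 182 mm. Origin on the counter 9 mm behind the upright's front face; its -x side is the front, roughly facing the robot; the foot reaches 40 mm forward of the origin. The hung ledge has its axes parallel to the stand's
- screw (a point): where the screw's level axis leaves the upright's front face, stand frame [-9, 0, 170] mm; the screw points along the stand's -x. Shank 6 mm thick; round head 16 mm wide, 4 mm thick. How far it stands out varies and is not measured: the head's underside is anywhere from 14 to 46 mm in front of the face and must be felt. Ledge and stand must never bear on each other with more than 28 N
- screw_reach (a point): point on the screw's axis 30 mm in front of the face, the middle of where the head may be. Behind the head a 28 mm square washer rides on a spring: at rest its front is 2 mm behind the head's underside; it pushes with 2 N at once plus 1 N per mm and stops dead after 4.5 mm. The plate must press it back over 3 mm (5 N, better 6 to 10 N) to pass behind the head, and stay so while sliding down
- ramekin: white porcelain ramekin, 73 mm wide, 46 mm tall; bystander; origin at the centre of its underside
- cinnamon_jar: spice jar with a dark lid, 44 mm wide, 96 mm tall; bystander; origin at the centre of its underside
- coffee_pod: single coffee pod with a green foil top, 51 mm wide, 43 mm tall; bystander; origin at the centre of its underside
Things that resemble listed ones, but are neither listed nor needed, are in the scene too. What is shaped like the ledge but red is not meant.

How it is judged:
By the outcome, as a careful person would: the job done as asked, in the order asked, and still so for the second after the job is handed in, with the robot touching nothing.
It also fails if it takes over 51 s, if anything falls off the work surface, if the arm or the gripper's body presses on something with over 40 N, if the wrist force passes 120 N, or if a joint passes its speed limit or range.

## Working session

There is one attempt and no reset: what is moved stays moved. The work goes in short steps, Python scripts to look and compute and a tool call to move; the robot and the scene stay as the last step left them, time stands still between calls to the robot, and variables do not carry over. Pictures are saved under pics/ and viewed, at most 13 in all, crops included, and the job is handed in when it is done.

Besides the shell and the picture viewer there is one more tool, called after "Emit:" as name(argument=value, ...) on one line, values as JSON. send_rows: Moves the arm, as the interface text tells. Its arguments: {"type":"object","properties":{"motion":{"type":"string"}},"required":["motion"]}

```bash
mkdir -p pics; python3 - <<'E'
from workcell import bot, vision, workorder, boxes_of
import cv2,numpy as np
np.set_printoptions(precision=4,suppress=True)
o=bot.get_obs();print(o)
for c in("side","top"):
    im=vision.camera(c);cv2.imwrite(f"pics/{c}0.png",im[:,:,::-1])
    m=vision.camera_model(c);print(c,m)
    for t in("ledge","stand","ramekin","cinnamon_jar","coffee_pod"):
        print(t,[(np.round(b["rect"]).tolist(),round(b["conf"],2)) for b in boxes_of(c,t)])
print(vision.camera_model("wrist"))
E
```

```text
{'clock': 0.0, 'joint_pos': array([-1.289 ,  0.2414,  0.0037,  1.3352,  0.    ,  1.5708]), 'joint_vel': array([-0.0004, -0.0004,  0.0018, -0.0006,  0.001 , -0.0011]), 'tau': array([  0.0011, -37.2321,  25.2405,   0.017 ,   0.0002,   0.    ]), 'eef_pos': array([ 0.1389, -0.4797,  0.2304]), 'tool_rot': array([ 0.9901,  0.1404, -0.0001, -0.0011]), 'ft_force': array([0.7858, 0.8419, 0.0553]), 'ft_torque': array([0.0668, 0.0345, 0.0409]), 'grasp_force': 0.0, 'grip_width': 0.08540984757915603}
side {'fov_y': 57.42255560060213, 'cx': 255.2793780252654, 'cy': 187.32720085120116, 'world_from_camera': array([[-0.9998, -0.0165,  0.0064,  0.4942],
       [-0.0164,  0.7266, -0.6869,  0.5439],
       [ 0.0067, -0.6869, -0.7267,  0.7342],
       [ 0.    ,  0.    ,  0.    ,  1.    ]])}
ledge [([276.0, 295.0, 39.0, 56.0], 0.89), ([289.0, 248.0, 41.0, 54.0], 0.7), ([230.0, 263.0, 41.0, 44.0], 0.55)]
stand [([223.0, 169.0, 42.0, 86.0], 0.56)]
ramekin [([208.0, 317.0, 41.0, 44.0], 0.91)]
cinnamon_jar [([254.0, 136.0, 15.0, 33.0], 0.9), ([224.0, 173.0, 43.0, 84.0], 0.2)]
coffee_pod [([275.0, 200.0, 17.0,
[... 283 characters left out ...]
0.    ,  1.    ]])}
ledge [([166.0, 211.0, 30.0, 34.0], 0.91), ([199.0, 177.0, 38.0, 36.0], 0.86), ([214.0, 226.0, 30.0, 31.0], 0.7), ([150.0, 162.0, 28.0, 29.0], 0.4)]
stand [([281.0, 159.0, 48.0, 47.0], 0.73)]
ramekin [([150.0, 166.0, 31.0, 26.0], 0.82), ([168.0, 214.0, 31.0, 34.0], 0.72)]
cinnamon_jar [([360.0, 190.0, 22.0, 23.0], 0.62), ([283.0, 160.0, 49.0, 47.0], 0.27)]
coffee_pod [([267.0, 212.0, 19.0, 19.0], 0.76)]
{'fov_y': 65.70646984690485, 'cx': 256.6070644613865, 'cy': 190.36569194979774, 'hand_eye': array([[-0.0017, -0.9644, -0.2645,  0.0669],
       [ 1.    , -0.0016, -0.0005, -0.0003],
       [ 0.    , -0.2645,  0.9644, -0.1423],
       [ 0.    ,  0.    ,  0.    ,  1.    ]])}
```

```bash
python3 - <<'E'
import cv2,numpy as np
a=cv2.imread("pics/side0.png");b=cv2.imread("pics/top0.png")
A=cv2.resize(a[90:350,170:330],None,fx=2.3,fy=2.3,interpolation=cv2.INTER_CUBIC)
B=cv2.resize(b[120:260,120:390],None,fx=2.9,fy=2.9,interpolation=cv2.INTER_CUBIC)
cv2.imwrite("pics/A.png",A);cv2.imwrite("pics/B.png",B)
E
```

```text
(no output)
```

View pics/A.png

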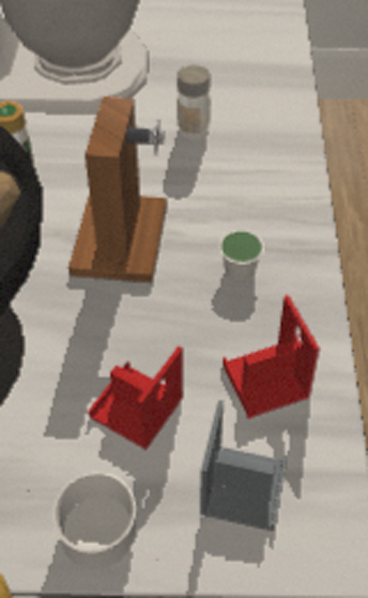

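View pics/B.png

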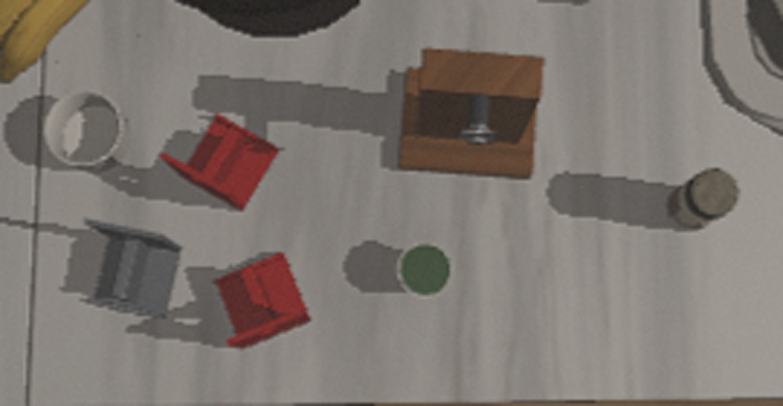

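The grey ledge is at crop-B (135,268), which is top pixel (166,211). It could be confused with two red look-alikes at top (199,177) and (214,226), and I'm choosing the grey one. The stand and screw are at top (285,165), with the screw facing the robot. I'll work out poses next.

```bash
cat > h.py <<'E'
import numpy as np,cv2
from workcell import bot,vision,boxes_of
from scipy.spatial.transform import Rotation as R
np.set_printoptions(precision=4,suppress=True)
def ray(c,px):
    m=vision.camera_model(c);f=192/np.tan(np.radians(m["fov_y"]/2))
    T=m["world_from_camera"];d=T[:3,:3]@np.array([(px[0]-m["cx"])/f,(px[1]-m["cy"])/f,1]);return T[:3,3],d
def atz(c,px,z):
    o,d=ray(c,px);return o+d*(z-o[2])/d[2]
def proj(c,P):
    m=vision.camera_model(c);f=192/np.tan(np.radians(m["fov_y"]/2));T=m["world_from_camera"]
    q=(np.atleast_2d(P)-T[:3,3])@T[:3,:3];return np.c_[m["cx"]+f*q[:,0]/q[:,2],m["cy"]+f*q[:,1]/q[:,2]]
def wproj(P,pos,quat):
    m=vision.camera_model("wrist");f=192/np.tan(np.radians(m["fov_y"]/2));H=m["hand_eye"]
    t=R.from_quat(quat).inv().apply(np.atleast_2d(P)-pos);q=(t-H[:3,3])@H[:3,:3]
    rho=np.hypot(q[:,0],q[:,1]);th=np.arctan2(rho,q[:,2]);return np.c_[m["cx"]+f*th*q[:,0]/rho,m["cy"]+f*th*q[:,1]/rho]
def body(p,L):
    c,s=np.cos(p[2]),np.sin(p[2]);return np.asarray(L)@np.array([[c,s,0],[-s,c,0],[0,0,1]])+[p[0],p[1],0]
E
python3 - <<'E'
from h import *
B=lambda u,v:(120+u/2.9-.33,120+v/2.9-.33)
A=lambda u,v:(170+u/2.3-.28,90+v/2.3-.28)
for n,p in dict(plL=(88,222),plR=(181,247)).items(): print(n,atz("top",B(*p),.09))
for n,p in dict(tl=(424,48),tr=(545,58),fr=(538,99),fl=(420,90)).items(): print(n,atz("top",B(*p),.182))
for n,p in dict(ffl=(400,167),ffr=(530,178)).items(): print(n,atz("top",B(*p),.016))
print("head",atz("top",B(478,138),.17))
print("side head",atz("side",A(159,135),.17), "platetop", atz("side",A(222,405),.09),atz("side",A(205,465),.09))
for n,p in dict(trayfrontnear=(275,525),trayplatenear=(203,512)).items(): print(n,atz("side",A(*p),.0))
print("pod",atz("top",(267,212),.043),"ram",atz("top",(150,164),.046))
E
```

```text
plL [0.4891 0.2196 0.09  ]
plR [0.4661 0.1374 0.09  ]
tl [ 0.6165 -0.0759  0.182 ]
tr [ 0.6073 -0.1751  0.182 ]
fr [ 0.5726 -0.1682  0.182 ]
fl [ 0.581  -0.0722  0.182 ]
ffl [ 0.5514 -0.0556  0.016 ]
ffr [ 0.5395 -0.1806  0.016 ]
head [ 0.5433 -0.1195  0.17  ]
side head [ 0.542  -0.1208  0.17  ] platetop [0.4733 0.16   0.09  ] [0.4882 0.2187 0.09  ]
trayfrontnear [0.4219 0.2317 0.    ]
trayplatenear [0.4888 0.2206 0.    ]
pod [ 0.4508 -0.0798  0.043 ] ram [0.5844 0.236  0.046 ]
```

Emit:
send_rows(motion="-1 3 -3.4 0 -0.14; -1 6 -6.8 0 -0.28; -1 9 -10.2 0 -0.42; -1 12 -13.6 0 -0.56; -1 15 -17 0 -0.7")

```text
clock: 1.1
eef_pos: [0.2362, -0.2738, 0.2314]
tool_rot: [0.881, 0.474, 0.0, 0.0]
ft_force: [0.9, 0.3, 0.4]
grip_width: 0.0848
grasp_force: 0.0
```

```bash
cat >> h.py <<'E'
def go(P,yaw):
    o=bot.get_obs();r=R.from_quat(o["tool_rot"]);d=r.inv().apply(np.array(P)-o["eef_pos"])*100
    x=r.as_matrix()[:,0];y0=np.arctan2(x[1],x[0]);tw=-(yaw-y0);tw=(tw+np.pi)%(2*np.pi)-np.pi
    print("t",o["clock"],"pos",o["eef_pos"],"yaw",y0,"shift",d,"twist",tw,"j",o["joint_pos"],"F",o["ft_force"],"T",o["ft_torque"],"w",o["grip_width"])
E
python3 -c "
from h import *
go([.449,.193,.2],2.91)"
```

```text
t 1.1 pos [ 0.2362 -0.2738  0.2314] yaw 0.9866086518979078 shift [50.6706 -7.9961  3.1389] twist -1.9233913481020923 j [-0.8591 -0.0364 -0.308   1.2983  0.0002  1.2959] F [0.9434 0.257  0.4132] T [-0.0384 -0.1367  0.0088] w 0.08482370331415078
```

Emit:
send_rows(motion="-1 4.5 -0.7 0 -0.14; -1 9 -1.4 0 -0.28; -1 13.5 -2.1 0 -0.42; -1 18 -2.8 0 -0.56; -1 22.5 -3.5 0 -0.7")

```text
clock: 1.6
eef_pos: [0.3323, -0.067, 0.2318]
tool_rot: [0.665, 0.747, 0.0, 0.001]
ft_force: [1.0, -1.9, -0.2]
grip_width: 0.0853
grasp_force: 0.0
```

```bash
python3 -c "
from h import *
go([.449,.193,.2],2.91)"
```

```text
t 1.6 pos [ 0.3323 -0.067   0.2318] yaw 1.687395954651263 shift [24.4687 14.6141  3.1844] twist -1.2226040453487372 j [-0.1989 -0.0839 -0.3511  1.302  -0.0001  1.2553] F [ 1.0379 -1.8568 -0.1619] T [-0.0645 -0.0686  0.0075] w 0.08526085687003272
```

Emit:
send_rows(motion="-1 4 2.4 0 -0.14; -1 8 4.8 0 -0.28; -1 12 7.2 0 -0.42; -1 16 9.6 0 -0.56; -1 20 12 0 -0.7")

```text
clock: 2.1
eef_pos: [0.4294, 0.1454, 0.2316]
tool_rot: [0.368, 0.93, 0.0, 0.0]
ft_force: [1.0, -0.5, 0.0]
grip_width: 0.0853
grasp_force: 0.0
```

```bash
python3 -c "
from h import *
go([.449,.193,.2],2.91)"
```

```text
t 2.1 pos [0.4294 0.1454 0.2316] yaw 2.388280147672166 shift [1.8236 4.8101 3.1571] twist -0.5217198523278341 j [ 0.3268  0.1475 -0.1107  1.3117 -0.0003  1.0801] F [ 0.9628 -0.4555  0.013 ] T [-0.0236 -0.0468 -0.0051] w 0.08534865037489883
```

Emit:
send_rows(motion="-1 0.5 1.5 0 -0.13; -1 1 3 0 -0.26; -1 1.5 4.5 0 -0.39; -1 1.8 4.8 0 -0.52; -1 1.8 4.8 0 -0.52")

```text
clock: 2.6
eef_pos: [0.4489, 0.1912, 0.2311]
tool_rot: [0.119, 0.993, -0.0, -0.0]
ft_force: [-0.8, 0.1, 0.1]
grip_width: 0.0856
grasp_force: 0.0
```

```bash
python3 -c "
from h import *
go([.449,.193,.2],2.91)
im=vision.camera('wrist')
print(boxes_of('wrist','ledge'))
cv2.imwrite('pics/w1.png',im[:,:,::-1])"
```

```text
t 2.6 pos [0.4489 0.1912 0.2311] yaw 2.9028224427109555 shift [0.0304 0.1761 3.1096] twist -0.007177557289044678 j [ 0.4027  0.217  -0.026   1.3281  0.0001  0.6414] F [-0.8069  0.0524  0.1026] T [0.0095 0.0402 0.0128] w 0.08564566107713269
[{'rect': [264.4, 177.7, 69.2, 79.8], 'conf': 0.95}, {'rect': [153.1, 168.9, 97.2, 72.8], 'conf': 0.73}, {'rect': [220.2, 255.9, 63.9, 63.0], 'conf': 0.59}, {'rect': [314.7, 258.4, 52.6, 60.5], 'conf': 0.41}]
```

View pics/w1.png

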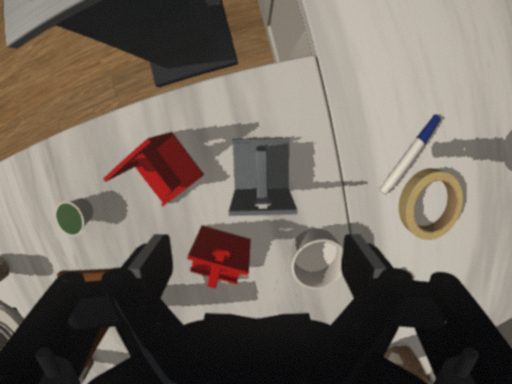

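```bash
python3 -c "
from h import *
o=bot.get_obs();im=cv2.imread('pics/w1.png')
L=np.array([[-35,35,14],[-35,-35,14],[35,35,90],[35,-35,90],[-25,6,52],[-25,-6,52],[30,6,52],[30,-6,52]])/1e3
p=wproj(body([.447,.193,-.23],L),o['eef_pos'],o['tool_rot']);print(p)
c=cv2.resize(im[125:225,215:315],None,fx=6,fy=6,interpolation=cv2.INTER_CUBIC)
for q in p: cv2.circle(c,tuple(int(v) for v in ((q[0]-215+.5)*6,(q[1]-125+.5)*6)),3,(0,255,255),-1)
cv2.imwrite('pics/w1c.png',c)"
```

```text
[[286.8212 135.2084]
 [228.9835 135.9762]
 [293.5757 210.8524]
 [224.5648 211.7754]
 [263.684  147.3442]
 [252.6338 147.4907]
 [264.1072 195.9905]
 [253.4616 196.1325]]
```

View pics/w1c.png

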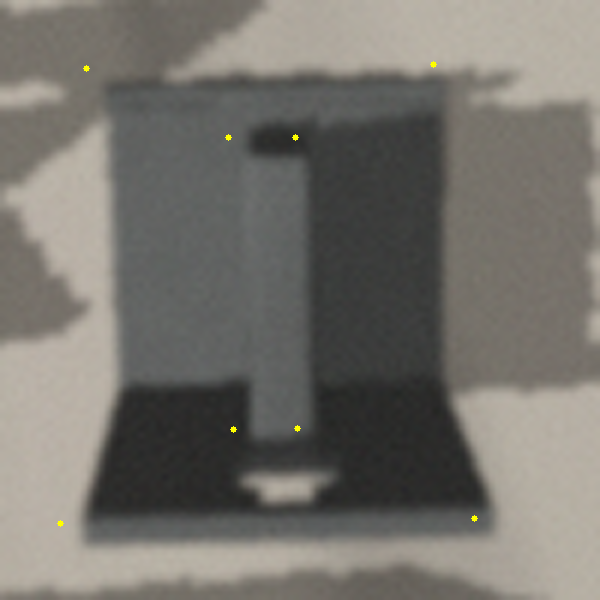

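```bash
cat >fit.py <<'E'
from h import *
from scipy.optimize import least_squares
E
python3 -c "
from fit import *
o=bot.get_obs()
L=np.array([[35,35,90],[35,-35,90],[-25,6,52],[-25,-6,52],[30,6,52],[30,-6,52],[30,35,90],[30,-35,90]])/1e3
u=np.array([[493,535],[84,544],[307,155],[249,155],[313,438],[250,440],[490,508],[89,514]])/6+[214.5,124.5]
f=lambda p:(wproj(body(p,L),o['eef_pos'],o['tool_rot'])-u).ravel()
s=least_squares(f,[.447,.193,-.23],loss='soft_l1');print(s.x,s.fun.reshape(-1,2))
p=s.x;g=body(p,[[.002,0,.043]])[0];print(g);go([g[0],g[1],.024],p[2]+np.pi)
"
```

```text
[ 0.4507  0.1953 -0.2236] [[ 0.0899 -0.2301]
 [-0.5183 -0.3571]
 [ 0.7654 -0.2515]
 [-0.5975 -0.0447]
 [ 0.3879  1.0324]
 [ 0.272   0.9075]
 [ 0.6945 -0.373 ]
 [-1.599   0.0008]]
[0.4527 0.1949 0.043 ]
t 2.7 pos [0.4487 0.1904 0.2312] yaw 2.8992716099845754 shift [-0.2769  0.5394 20.7242] twist -0.01869847859088125 j [ 0.4013  0.216  -0.0269  1.3282 -0.0002  0.6437] F [-0.4242 -0.1498 -0.3388] T [ 0.0164 -0.0175 -0.0225] w 0.08558460279276808
```

Emit:
send_rows(motion="-0.3 -0.3 0.5 4.5 -0.02; -0.3 -0.3 0.5 9 -0.02; -0.3 -0.3 0.5 13 -0.02; -0.3 -0.3 0.5 15 -0.02; -0.3 -0.3 0.5 15 -0.02")

```text
clock: 3.2
eef_pos: [0.4501, 0.1929, 0.0783]
tool_rot: [0.111, 0.994, -0.002, -0.003]
ft_force: [-0.6, 0.3, -0.2]
grip_width: 0.0555
grasp_force: 0.0
```

```bash
python3 -c "
from h import *
go([.4527,.1949,.024],-.2236+np.pi)
im=vision.camera('wrist');cv2.imwrite('pics/w2.png',im[:,:,::-1])"
```

```text
t 3.2 pos [0.4501 0.1929 0.0783] yaw 2.9191642229471757 shift [-0.2428  0.2774  5.426 ] twist 0.0011715693573823849 j [ 0.4049  0.3506 -0.2691  0.9585 -0.0001  0.6274] F [-0.5903  0.2792 -0.2002] T [0.0272 0.0372 0.0188] w 0.05553089326894744
```

View pics/w2.png

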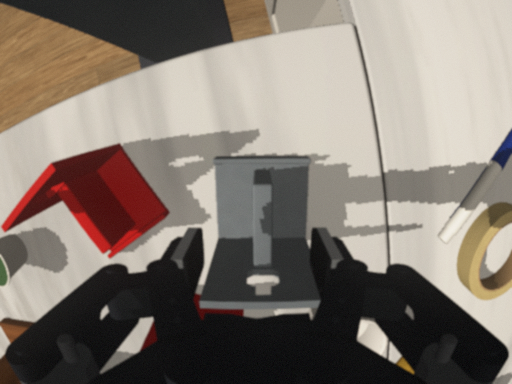

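Emit:
send_rows(motion="-0.3 -0.2 0.2 2 0; -0.3 -0.2 0.2 4 0; -0.3 -0.2 0.2 5.3 0; -0.3 -0.2 0.2 5.3 0; -0.3 -0.2 0.2 5.3 0")

```text
clock: 3.75
eef_pos: [0.4567, 0.1966, 0.03]
tool_rot: [0.11, 0.994, 0.001, 0.001]
ft_force: [-0.5, 0.4, -0.0]
grip_width: 0.0554
grasp_force: 0.0
```

```bash
python3 -c "
from h import *
go([.4527,.1949,.024],-.2236+np.pi)"
```

```text
t 3.75 pos [0.4567 0.1966 0.03  ] yaw 2.920945350563829 shift [ 0.3539 -0.2496  0.5998] twist 0.0029526969740358844 j [ 0.4065  0.4183 -0.3168  0.8329 -0.0001  0.6271] F [-0.5319  0.4016 -0.0042] T [ 0.0176 -0.0213  0.0008] w 0.05535618432095797
```

Emit:
send_rows(motion="-0.3 0.2 -0.1 0.5 0; -0.3 0.2 -0.1 0.5 0; -0.3 0.2 -0.1 0.5 0")

```text
clock: 4.05
eef_pos: [0.4534, 0.1957, 0.0238]
tool_rot: [0.11, 0.994, 0.0, 0.0]
ft_force: [0.3, -0.3, 0.6]
grip_width: 0.0554
grasp_force: 0.0
```

Emit:
send_rows(motion="0.2 0 0 0 0; 0.6 0 0 0 0; 1 0 0 0 0; 1 0 0 0 0; 1 0 0 0 0")

```text
clock: 4.55
eef_pos: [0.4534, 0.1957, 0.0235]
tool_rot: [0.11, 0.994, 0.0, 0.0]
ft_force: [0.3, 0.5, 1.8]
grip_width: 0.0113
grasp_force: 59.6
```

Emit:
send_rows(motion="1 0 0 0 0; 1 0 0 0 0; 1 0 0 0 0")

```text
clock: 4.85
eef_pos: [0.4534, 0.1957, 0.0235]
tool_rot: [0.11, 0.994, 0.0, 0.0]
ft_force: [-0.3, 0.1, 3.4]
grip_width: 0.0107
grasp_force: 59.6
```

```bash
python3 -c "
from h import *
go([.4527,.1949,.024],-.2236+np.pi);print(bot.get_obs()['grasp_force'])"
```

```text
t 4.85 pos [0.4534 0.1957 0.0235] yaw 2.921791813018109 shift [ 0.0543 -0.0984 -0.0455] twist 0.003799159428315768 j [ 0.4075  0.4235 -0.33    0.8166 -0.      0.6273] F [-0.3283  0.1124  3.3863] T [-0.0207  0.0843  0.037 ] w 0.010702557927066392
59.642688632011414
```

Emit:
send_rows(motion="1 0 0 -2 0; 1 0 0 -5 0; 1 0 0 -9 0; 1 0 0 -13 0; 1 0 0 -16 0")

```text
clock: 5.35
eef_pos: [0.4531, 0.1956, 0.185]
tool_rot: [0.11, 0.994, 0.0, 0.0]
ft_force: [0.8, 0.7, -2.1]
grip_width: 0.0111
grasp_force: 58.9
```

```bash
python3 -c "
from h import *
go([.44,-.112,.18],3.047);print(bot.get_obs()['grasp_force'])"
```

```text
t 5.35 pos [0.4531 0.1956 0.185 ] yaw 2.9217240133532196 shift [ -5.4266 -30.3096   0.4892] twist -0.12527598664678052 j [ 0.4075  0.2531 -0.1015  1.2157  0.0001  0.6274] F [ 0.7504  0.7495 -2.1297] T [-0.0142 -0.0614  0.0493] w 0.011090337970922213
58.85923683643341
```

Emit:
send_rows(motion="1 -0.7 -3.5 0 -0.02; 1 -1.4 -7.5 0 -0.04; 1 -2.1 -11.5 0 -0.06; 1 -2.8 -15.5 0 -0.08; 1 -3.4 -19 0 -0.1")

```text
clock: 5.85
eef_pos: [0.4438, 0.001, 0.1825]
tool_rot: [0.06, 0.998, -0.0, -0.001]
ft_force: [0.6, 0.2, -1.8]
grip_width: 0.0109
grasp_force: 59.1
```

Emit:
send_rows(motion="1 -0.4 -4 0 -0.025; 1 -0.9 -7.5 0 -0.025; 1 -1 -10 0 -0.025; 1 -1 -11 0 -0.025; 1 -1 -11 0 -0.025")

```text
clock: 6.35
eef_pos: [0.441, -0.1084, 0.1826]
tool_rot: [0.049, 0.999, 0.0, -0.001]
ft_force: [0.6, 0.7, -2.3]
grip_width: 0.011
grasp_force: 59.1
```

```bash
python3 -c "
from h import *
go([.4788,-.1117,.1295],3.047)
for c in ('wrist','top','side'):
  im=vision.camera(c);cv2.imwrite('pics/h_%s.png'%c,im[:,:,::-1])
  print(c,[b['rect'] for b in boxes_of(c,'stand')][:2])
t=cv2.imread('pics/h_top.png')[125:225,225:325];s=cv2.imread('pics/h_side.png')[110:210,190:290]
cv2.imwrite('pics/h1.png',np.hstack([cv2.resize(i,(400,400),interpolation=cv2.INTER_CUBIC) for i in (t,s)]))"
```

```text
t 6.35 pos [ 0.441  -0.1084  0.1826] yaw 3.0442834362687043 shift [-3.8065  0.0325  5.3005] twist -0.002716563731295807 j [-0.2411  0.1807 -0.2013  1.1906  0.0003 -0.1438] F [ 0.6149  0.738  -2.3172] T [ 0.0208  0.0186 -0.0452] w 0.010973813824763087
wrist [[73.8, 257.4, 67.0, 61.9], [255.3, 242.4, 133.6, 156.0]]
top [[261.4, 156.2, 14.2, 41.9]]
side [[222.3, 171.3, 43.3, 85.4]]
```

View pics/h1.png

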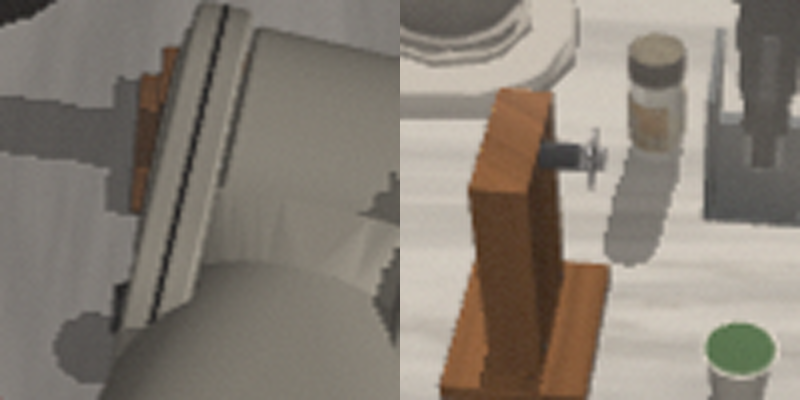

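View pics/h_wrist.png

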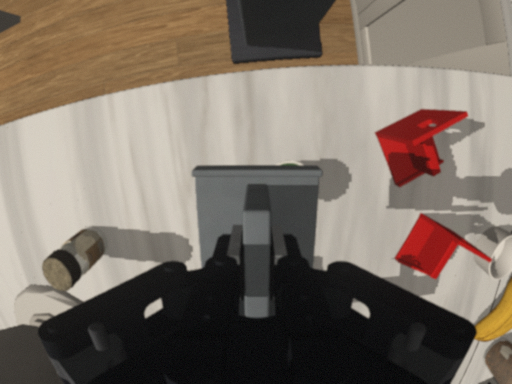

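Emit:
send_rows(motion="1 -0.4 -1.6 0 0.145; 1 -0.8 -3.2 0 0.29; 1 -1.2 -4.8 0 0.435; 1 -1.6 -6.4 0 0.58; 1 -2 -8 0 0.725")

```text
clock: 7.15
eef_pos: [0.4544, -0.1889, 0.1833]
tool_rot: [0.4, 0.916, 0.0, 0.0]
ft_force: [-0.6, 0.6, -2.3]
grip_width: 0.0107
grasp_force: 59.2
```

Emit:
send_rows(motion="1 0 0 0 0.145; 1 0 0 0 0.29; 1 0 0 0 0.435; 1 0 0 0 0.58; 1 0 0 0 0.725")

```text
clock: 7.65
eef_pos: [0.4543, -0.1883, 0.1833]
tool_rot: [0.699, 0.715, 0.0, -0.0]
ft_force: [-0.2, -0.2, -2.7]
grip_width: 0.011
grasp_force: 59.2
```

Emit:
send_rows(motion="1 0 0 0 0; 1 0 0 0 0; 1 0 0 0 0")

```text
clock: 7.95
eef_pos: [0.4542, -0.1888, 0.1833]
tool_rot: [0.697, 0.717, 0.0, -0.0]
ft_force: [0.4, 0.0, -1.1]
grip_width: 0.0108
grasp_force: 59.2
```

```bash
python3 -c "
from h import *
go([.4788,-.1117,.1295],3.047)
im=vision.camera('wrist')[:,:,::-1];cv2.imwrite('pics/w3.png',im)
o=bot.get_obs();print(o['eef_pos'],o['tool_rot'])
p=wproj([[.5455,-.1181,.17]],o['eef_pos'],o['tool_rot'])[0];print(p)
u,v=int(p[0])-75,int(p[1])-75;u=max(0,min(u,362));v=max(0,min(v,234));print(u,v)
cv2.imwrite('pics/w3c.png',cv2.resize(im[v:v+150,u:u+150],(600,600),interpolation=cv2.INTER_CUBIC))"
```

```text
t 7.95 pos [ 0.4542 -0.1888  0.1833] yaw 1.599469528461791 shift [7.6347 2.683  5.3828] twist -1.4475304715382091 j [-0.394   0.2513 -0.1084  1.2111  0.      1.1481] F [ 0.3878  0.0323 -1.0863] T [-0.0182 -0.0096  0.0103] w 0.010816919035264227
[ 0.4542 -0.1889  0.1833] [0.6971 0.717  0.     0.    ]
[419.1051 116.6864]
344 41
```

View pics/w3c.png

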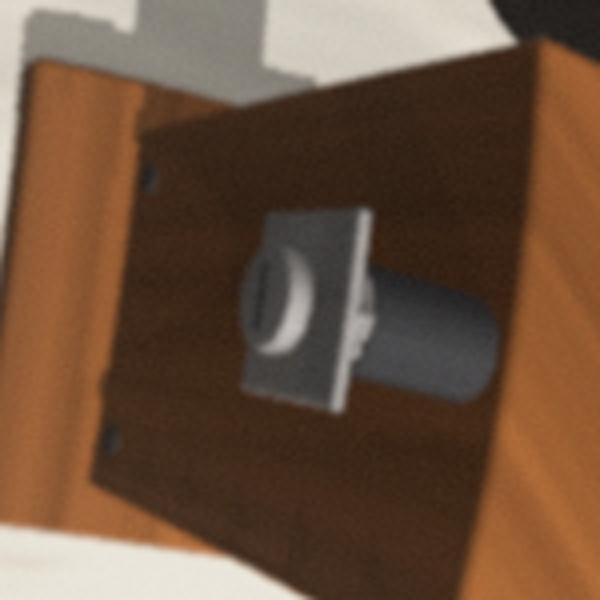

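```bash
python3 -c "
from fit import *
pos,q=np.array([.4542,-.1889,.1833]),np.array([.6971,.717,0,0])
u=np.array([[540,40],[138,133],[93,485],[30,62],[268,300],[268,212],[243,388],[358,210],[332,411]])/4+[343.5,40.5]
def L(h,zo=0):
  w=-9-h+2
  return np.array([[-9,50,182],[-9,50,16],[-9,-50,16],[-40,65,16],[-13-h,0,170],[w,14,156],[w,-14,156],[w,14,184],[w,-14,184]])/1e3
f=lambda p:(wproj(body(p[:3],L(p[3]*1e3))+[0,0,p[4]],pos,q)-u).ravel()
for idx in (slice(None),):
  s=least_squares(f,[.585,-.122,-.095,.03,0],loss='soft_l1',x_scale=[.01,.01,.1,.01,.01]);print(s.x,s.cost);print(s.fun.reshape(-1,2))
p=s.x
# screw-only fit with yaw fixed
g=lambda r:f([r[0],r[1],p[2],p[3],r[2]])[8:]
s2=least_squares(g,[p[0],p[1],0]);print(s2.x,s2.fun)
for z in(0,):
  face=body(p[:3],[[-.009,0,.17],[-.009-.03,0,.17]]);print(face)
"
```

```text
[ 0.5894 -0.1217 -0.0795  0.0351 -0.0041] 4.266740865104462
[[-0.338  -0.4973]
 [ 0.3666 -0.4561]
 [-0.3156 -0.354 ]
 [ 2.586  -1.3747]
 [-0.6803 -0.2416]
 [-0.482   1.2458]
 [-0.103   0.307 ]
 [ 0.5955  0.5789]
 [ 0.244  -0.068 ]]
[ 0.589  -0.1215 -0.0034] [-0.6462 -0.5994 -0.4581  0.8287 -0.09    0.0768  0.7393  0.0937  0.3755
 -0.3056]
[[ 0.5804 -0.121   0.17  ]
 [ 0.5505 -0.1186  0.17  ]]
```

Emit:
send_rows(motion="1 1.5 0 0 -0.145; 1 3 0.2 0 -0.29; 1 4.5 0.4 0 -0.435; 1 6 0.6 0 -0.58; 1 7.6 0.8 0 -0.725")

```text
clock: 8.5
eef_pos: [0.4601, -0.1124, 0.1834]
tool_rot: [0.395, 0.919, 0.0, 0.0]
ft_force: [-0.2, -0.4, -1.5]
grip_width: 0.0112
grasp_force: 59.1
```

Emit:
send_rows(motion="1 0 0 1.2 -0.145; 1 0 0 2.4 -0.29; 1 0 0 3.6 -0.435; 1 0 0 4.8 -0.58; 1 0 0 5.4 -0.725")

```text
clock: 9.0
eef_pos: [0.4595, -0.1127, 0.1283]
tool_rot: [0.044, 0.999, 0.0, -0.001]
ft_force: [-0.3, 0.7, -1.4]
grip_width: 0.011
grasp_force: 59.1
```

Emit:
send_rows(motion="1 0 0 0 0; 1 0 0 0 0; 1 0 0 0 0")

```text
clock: 9.3
eef_pos: [0.4606, -0.1131, 0.1299]
tool_rot: [0.048, 0.999, -0.0, 0.001]
ft_force: [-0.3, -0.5, -2.4]
grip_width: 0.0113
grasp_force: 59.1
```

```bash
python3 -c "
from h import *
go([.4893,-.1133,.1295],3.056)"
```

```text
t 9.3 pos [ 0.4606 -0.1131  0.1299] yaw 3.0451388439839513 shift [-2.8618  0.2551  0.0407] twist -0.010861156016048756 j [-0.2408  0.2613 -0.2441  1.0643 -0.     -0.1443] F [-0.328  -0.4799 -2.3854] T [-0.0026  0.0697 -0.0215] w 0.01133708566185096
```

Emit:
send_rows(motion="1 -1 0.1 0 -0.01; 1 -2 0.2 0 -0.01; 1 -2.6 0.25 0 -0.01; 1 -2.6 0.25 0 -0.01; 1 -2.6 0.25 0 -0.01")

```text
clock: 9.8
eef_pos: [0.4862, -0.1129, 0.1291]
tool_rot: [0.042, 0.999, 0.0, -0.0]
ft_force: [-0.8, -0.1, -1.2]
grip_width: 0.0113
grasp_force: 59.1
```

```bash
python3 -c "
from h import *
go([.4893,-.1133,.1295],3.056)
o=bot.get_obs();im=vision.camera('side')[:,:,::-1];cv2.imwrite('pics/s2.png',im)
c=cv2.resize(im[115:195,200:300],None,fx=7,fy=7,interpolation=cv2.INTER_CUBIC)
e=o['eef_pos'];ps=-.086
org=e-[.0026*np.cos(ps),.0026*np.sin(ps),.0235]
L=np.array([[35,35,90],[35,-35,90],[30,35,90],[-35,35,14],[-35,35,0],[35,35,0],[-25,6,52]])/1e3
P=np.vstack([body([org[0],org[1],ps],L)+[0,0,org[2]]]);pp=proj('side',P)
S=body([.5894,-.1217,ps],[[-.009-.039,0,.17],[-.009,50e-3,.182],[-.009,-50e-3,.182],[-.009-.033,14e-3,.184],[-.009-.033,-14e-3,.184],[-.009-.033,14e-3,.156]]);ss=proj('side',S)
print(pp,ss)
for k,(a,col) in enumerate(((pp,(0,255,255)),(ss,(255,0,255)))):
  for q in a: cv2.circle(c,(int((q[0]-199.5)*7),int((q[1]-114.5)*7)),3,col,-1)
cv2.imwrite('pics/s2c.png',c)"
```

```text
t 9.8 pos [ 0.4862 -0.1129  0.1291] yaw 3.0568648997991574 shift [-0.3109 -0.0187 -0.0431] twist 0.0008648997991573815 j [-0.228   0.3091 -0.1794  1.083  -0.     -0.1433] F [-0.8465 -0.1049 -1.1831] T [ 0.0035  0.074  -0.0288] w 0.011312239467308704
[[246.4699 151.285 ]
 [249.8437 132.8612]
 [248.5916 151.4391]
 [274.7903 176.6023]
 [274.528  180.5501]
 [246.8826 178.4013]
 [272.222  157.1085]] [[238.958  149.2619]
 [219.5223 157.9461]
 [226.2757 131.8282]
 [235.5546 148.4006]
 [237.1522 141.0602]
 [235.9426 157.1035]]
```

View pics/s2c.png

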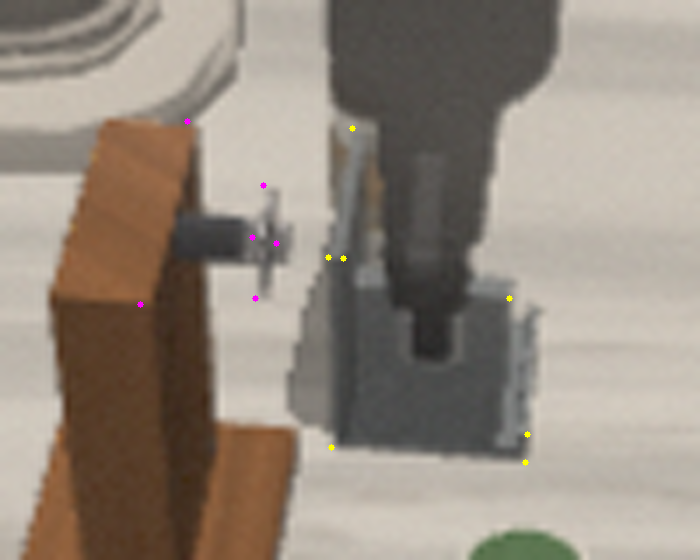

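Emit:
send_rows(motion="1 -0.5 0 0 0; 1 -1 0 0 0; 1 -1.5 0 0 0; 1 -1.7 0 0 0; 1 -1.7 0 0 0")

```text
clock: 10.35
eef_pos: [0.5035, -0.1144, 0.1292]
tool_rot: [0.042, 0.999, 0.0, 0.0]
ft_force: [-0.9, -1.1, -2.3]
grip_width: 0.0111
grasp_force: 59.1
```

Emit:
send_rows(motion="1 -0.1 0 0 0; 1 -0.2 0 0 0; 1 -0.3 0 0 0; 1 -0.3 0 0 0")

```text
clock: 10.75
eef_pos: [0.5062, -0.1146, 0.1293]
tool_rot: [0.042, 0.999, -0.0, 0.0]
ft_force: [0.9, -0.5, -2.4]
grip_width: 0.0111
grasp_force: 59.1
```

Emit:
send_rows(motion="1 -0.1 0 0 0; 1 -0.2 0 0 0; 1 -0.2 0 0 0")

```text
clock: 11.05
eef_pos: [0.5083, -0.1148, 0.1293]
tool_rot: [0.042, 0.999, -0.0, 0.0]
ft_force: [-0.6, -0.3, -1.9]
grip_width: 0.011
grasp_force: 59.1
```

Emit:
send_rows(motion="1 -0.1 0 0 0; 1 -0.2 0 0 0; 1 -0.2 0 0 0")

```text
clock: 11.35
eef_pos: [0.5103, -0.115, 0.1293]
tool_rot: [0.042, 0.999, -0.0, 0.0]
ft_force: [0.4, -0.4, -1.8]
grip_width: 0.0108
grasp_force: 59.1
```

Emit:
send_rows(motion="1 -0.1 0 0 0; 1 -0.2 0 0 0; 1 -0.2 0 0 0")

```text
clock: 11.65
eef_pos: [0.5116, -0.1151, 0.1292]
tool_rot: [0.042, 0.999, 0.0, -0.001]
ft_force: [-2.1, 0.5, -0.4]
grip_width: 0.0109
grasp_force: 59.3
```

Emit:
send_rows(motion="1 -0.1 0 0 0; 1 -0.1 0 0 0")

```text
clock: 11.85
eef_pos: [0.5126, -0.1152, 0.1292]
tool_rot: [0.042, 0.999, 0.0, -0.001]
ft_force: [-2.8, -0.0, -1.5]
grip_width: 0.011
grasp_force: 59.3
```

Emit:
send_rows(motion="1 -0.05 0 0 0; 1 -0.1 0 0 0; 1 -0.1 0 0 0")

```text
clock: 12.15
eef_pos: [0.5137, -0.1153, 0.1292]
tool_rot: [0.042, 0.999, 0.0, -0.0]
ft_force: [-4.1, -0.2, -0.1]
grip_width: 0.0112
grasp_force: 59.4
```

Emit:
send_rows(motion="1 -0.05 0 0 0; 1 -0.1 0 0 0; 1 -0.1 0 0 0")

```text
clock: 12.45
eef_pos: [0.5147, -0.1154, 0.1292]
tool_rot: [0.042, 0.999, 0.0, -0.0]
ft_force: [-5.6, 0.7, -0.1]
grip_width: 0.0113
grasp_force: 59.4
```

Emit:
send_rows(motion="1 -0.05 0 0 0; 1 -0.08 0 0 0; 1 -0.08 0 0 0")

```text
clock: 12.75
eef_pos: [0.5153, -0.1154, 0.1291]
tool_rot: [0.042, 0.999, 0.0, -0.001]
ft_force: [-5.2, 0.5, 0.1]
grip_width: 0.0111
grasp_force: 59.4
```

Emit:
send_rows(motion="1 -0.06 0 0 0; 1 -0.06 0 0 0; 1 -0.06 0 0 0")

```text
clock: 13.05
eef_pos: [0.5157, -0.1154, 0.1292]
tool_rot: [0.042, 0.999, 0.0, -0.001]
ft_force: [-6.8, 0.4, 0.5]
grip_width: 0.0112
grasp_force: 59.5
```

Emit:
send_rows(motion="1 0 0 0.1 0; 1 0 0 0.2 0; 1 0 0 0.3 0; 1 0 0 0.3 0")

```text
clock: 13.45
eef_pos: [0.5158, -0.1155, 0.1262]
tool_rot: [0.042, 0.999, 0.0, -0.001]
ft_force: [-5.8, 0.8, 0.1]
grip_width: 0.011
grasp_force: 59.6
```

Emit:
send_rows(motion="1 0 0 0.1 0; 1 0 0 0.2 0; 1 0 0 0.2 0")

```text
clock: 13.75
eef_pos: [0.5157, -0.1155, 0.1242]
tool_rot: [0.042, 0.999, 0.0, -0.001]
ft_force: [-7.3, 0.6, 0.3]
grip_width: 0.0109
grasp_force: 59.6
```

Emit:
send_rows(motion="1 0 0 0.1 0; 1 0 0 0.2 0; 1 0 0 0.3 0; 1 0 0 0.3 0")

```text
clock: 14.15
eef_pos: [0.5158, -0.1155, 0.1211]
tool_rot: [0.042, 0.999, 0.0, -0.001]
ft_force: [-5.3, -0.4, 0.7]
grip_width: 0.0109
grasp_force: 59.6
```

Emit:
send_rows(motion="1 0 0 0.1 0; 1 0 0 0.2 0; 1 0 0 0.3 0; 1 0 0 0.3 0")

```text
clock: 14.55
eef_pos: [0.5157, -0.1155, 0.1181]
tool_rot: [0.042, 0.999, 0.0, -0.001]
ft_force: [-5.9, 0.6, 0.4]
grip_width: 0.011
grasp_force: 59.6
```

Emit:
send_rows(motion="1 0 0 0.1 0; 1 0 0 0.2 0; 1 0 0 0.2 0")

```text
clock: 14.85
eef_pos: [0.5158, -0.1155, 0.1161]
tool_rot: [0.042, 0.999, 0.0, -0.001]
ft_force: [-6.1, -0.3, -0.0]
grip_width: 0.0111
grasp_force: 59.6
```

Emit:
send_rows(motion="1 0 0 0.1 0; 1 0 0 0.15 0; 1 0 0 0.15 0")

```text
clock: 15.15
eef_pos: [0.5158, -0.1155, 0.1147]
tool_rot: [0.042, 0.999, 0.0, -0.001]
ft_force: [-5.3, 0.2, 0.8]
grip_width: 0.011
grasp_force: 59.6
```

Emit:
send_rows(motion="1 0 0 0.05 0; 1 0 0 0.1 0; 1 0 0 0.1 0")

```text
clock: 15.45
eef_pos: [0.5158, -0.1155, 0.1137]
tool_rot: [0.042, 0.999, 0.0, -0.001]
ft_force: [-6.0, 0.1, 1.0]
grip_width: 0.0111
grasp_force: 59.5
```

Emit:
send_rows(motion="1 0 0 0.05 0; 1 0 0 0.1 0; 1 0 0 0.1 0")

```text
clock: 15.75
eef_pos: [0.516, -0.1155, 0.1132]
tool_rot: [0.042, 0.999, 0.0, -0.0]
ft_force: [-6.6, 1.3, 2.3]
grip_width: 0.0111
grasp_force: 59.8
```

Emit:
send_rows(motion="1 0 0 0.05 0; 1 0 0 0.05 0; 1 0 0 0.05 0")

```text
clock: 16.05
eef_pos: [0.5161, -0.1155, 0.113]
tool_rot: [0.042, 0.999, -0.0, -0.0]
ft_force: [-7.4, -0.0, 4.2]
grip_width: 0.0115
grasp_force: 60.2
```

Emit:
send_rows(motion="1 0 0 0.05 0; 1 0 0 0.1 0; 1 0 0 0.1 0")

```text
clock: 16.35
eef_pos: [0.5163, -0.1155, 0.1127]
tool_rot: [0.042, 0.999, -0.0, 0.0]
ft_force: [-6.9, 0.1, 8.4]
grip_width: 0.011
grasp_force: 60.7
```

Emit:
send_rows(motion="1 0 0 0.05 0; 1 0 0 0.05 0; 1 0 0 0.05 0")

```text
clock: 16.65
eef_pos: [0.5164, -0.1156, 0.1126]
tool_rot: [0.042, 0.999, -0.0, 0.001]
ft_force: [-9.3, 0.4, 9.5]
grip_width: 0.0109
grasp_force: 61.0
```

Emit:
send_rows(motion="0.5 0 0 0 0; 0.2 0 0 0 0; 0 0 0 0 0; -0.3 0 0 0 0; -0.3 0 0 0 0")

```text
clock: 17.15
eef_pos: [0.5168, -0.1155, 0.1107]
tool_rot: [0.042, 0.999, 0.0, 0.0]
ft_force: [-0.6, 0.6, -0.2]
grip_width: 0.0556
grasp_force: 0.0
```

```bash
python3 -c "
from h import *
go([.5164,-.1156,.1126],3.056)
a=vision.camera('side')[:,:,::-1][115:195,190:290];b=vision.camera('wrist')[:,:,::-1][120:320,140:380]
cv2.imwrite('pics/e1.png',np.hstack([cv2.resize(a,(375,300),interpolation=cv2.INTER_CUBIC),cv2.resize(b,(360,300))]))"
```

```text
t 17.15 pos [ 0.5168 -0.1155  0.1107] yaw 3.0568975201286674 shift [ 0.0383 -0.0127 -0.1918] twist 0.0008975201286673951 j [-0.2199  0.3809 -0.1261  1.0635  0.0001 -0.1352] F [-0.5952  0.562  -0.231 ] T [ 0.0418 -0.0261 -0.009 ] w 0.05556217939399148
```

View pics/e1.png

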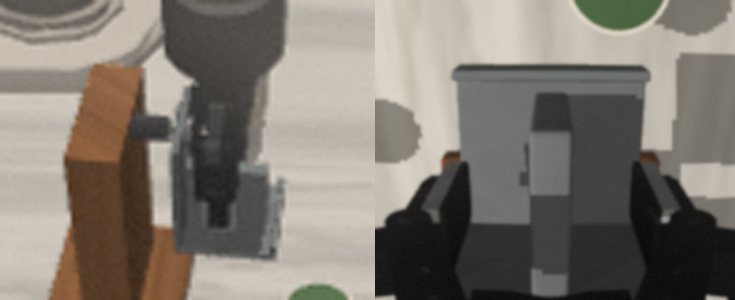

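Emit:
send_rows(motion="-0.3 0 0 -0.5 0; -0.3 0 0 -1.5 0; -0.3 0 0 -4 0; -0.3 0 0 -8 0; -0.3 0 0 -12 0")

```text
clock: 17.75
eef_pos: [0.5161, -0.1154, 0.2326]
tool_rot: [0.042, 0.999, 0.0, -0.0]
ft_force: [0.1, -0.1, -0.4]
grip_width: 0.0553
grasp_force: 0.0
```

Emit:
send_rows(motion="-0.3 4 0 0 0; -0.3 8 0 0 0; -0.3 12 0 0 0; -0.3 14 0 0 0; -0.3 14 0 0 0")

```text
clock: 18.25
eef_pos: [0.3748, -0.1034, 0.232]
tool_rot: [0.043, 0.999, -0.0, 0.001]
ft_force: [0.2, -0.3, 0.4]
grip_width: 0.0556
grasp_force: 0.0
```

```bash
python3 -c "
from h import *
go([.5164,-.1156,.1126],3.056)
im=vision.camera('side')[:,:,::-1]
cv2.imwrite('pics/e2.png',cv2.resize(im[100:200,180:300],None,fx=4,fy=4,interpolation=cv2.INTER_CUBIC))"
```

```text
t 18.25 pos [ 0.3748 -0.1034  0.232 ] yaw 3.0560401389544287 shift [-14.1986  -0.0056  11.9589] twist 4.0138954428670104e-05 j [-0.2691  0.0185 -0.2523  1.299  -0.     -0.1835] F [ 0.1614 -0.2586  0.4425] T [-0.0124 -0.0435  0.0443] w 0.05557944909729883
```

View pics/e2.png

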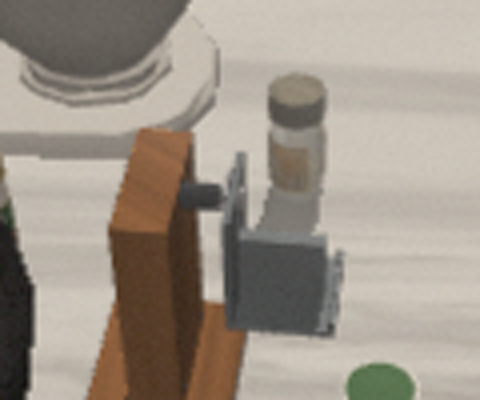

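The ledge hangs upright on the screw (crop 280,250), and the arm is clear of everything. The jar (297,130) and the pod (380,380) haven't moved.

```bash
python3 -c "
from workcell import workorder
print(workorder.job_done())"
```

```text
the job is handed in; nothing more can be done
None
```

The grey ledge hangs upright and fully home on the screw, and the job was handed in at about 18 s. The wrist sensor read at most about 10 N per axis while pressing (limit 28 N), and I never moved the jar, ramekin or pod.

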